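# Index the filter carousel to the lens station by feel

## Robot

A 6-joint arm with a two-finger parallel gripper is mounted at the origin on the work surface. World frame = base frame: x ahead of the robot, y to its left, z up, the work surface at z = 0. Lengths are in m, angles in rad, forces in N, time in s.
With the tool pointing down it reaches from about 0.425 to 0.95 m from the base axis. Payload 3.5 kg.
Tool frame: the origin (TCP) lies on the centre line of the jaws, within the pads' length; the fingertips stand 8 mm ahead of it and the grasp point (between the pads) lies 11 mm behind it; z points along the fingers, y is the line along which they close (so a half turn about z gives the same grasp; the last joint's range is limited). The gripper opens to 85 mm and grips with 20 to 120 N. Pads are 22 mm wide; open, the fingers measure 114 mm over their backs; the gripper's body (76 mm by 85 mm) begins 54 mm behind the grasp point. The pads swing forward as they close: fully open they stand 13 mm farther back than shut.
Start: joints at [1.072, 0.286, 1.577, -0, 1.279, -0.15], TCP at [0.231, 0.634, 0.239] pointing down, gripper open.
Joint ranges: [-2.77, 2.77], [-0.9, 2.22], [0.21, 2.48], [-1.53, 4.67], [0.24, 2.81], [-2.84, 2.84]. Speed limits (rad/s): [2.79, 2.79, 3.14, 3.14, 3.14, 3.14].

## Interface

Orientations are given as a unit quaternion [x, y, z, w].
In Python, from plant import ctrl gives the robot as it stands. The module is installed in compiled form; this text tells all that it offers.
- The arm moves only by the tool send_rows, never from a script. Its argument "steps" is a list of rows, each a list of 5 numbers: the shift along the tool's x, y, z in m, then the turn about the tool's z in degrees, then the opening, from -1 (shut) to 1 (fully open). A call has 1 to 12 rows; each row is the pose to reach, as a shift and turn from the pose commanded when the call began, along the tool's axes at that moment; what a row does not reach only later rows make up. A row lasts 1/10 s, in which the tool goes at most 50 mm and 8.59 degrees, less where a joint would pass 70% of its speed; a pose out of reach is approached as far as the arm can. A call with a gripper value outside its range is refused whole. The fingers move at their own pace and stop on an object; "squeeze" is the grip in N (left out, the last holds). Time passes only in rows, so rows that repeat a pose let the fingers close. It gives the time, the measured TCP pose, the force, the opening and the grip force at its end, in the units of the state.
- ctrl.get_state(): the state, without advancing time (a new reading comes with each control period).
- ctrl.read_camera(name): name is "side" or "top"; returns the picture (400x640x3 uint8, red, green, blue); there is no depth.
- ctrl.calibration(name): a dict with "intrinsics" (3x3 intrinsics, pixels), "extrinsics" (4x4, takes a point from world to camera coordinates). Camera axes: x right, y up, looking along -z (the intrinsics and any distortion apply to the point x, -y, -z); pixel columns grow to the right and rows downward; lengths in m; the calibration is good to about 2 mm. A picture is of the moment at which its call begins. calibration takes no time and is no camera call.
- ctrl.sign_off(): hands the job in; it is judged then, once.
The state is a dict: "time": time; "qpos": joint angles; "dq": joint speeds; "joint_efforts": joint torques, N m; "eef_pos": TCP position; "tcp_rot": TCP orientation; "contact_force": force on the tool from outside, world axes, zero at the start; "wrist_torque": the same for the moment, N m; "opening": opening from 0.0 (shut) to 1.0 (fully open); "finger_force": force on a finger pad.
Only numpy, scipy, OpenCV 4.12 (cv2) and the standard library are available. Lean on these libraries where they do the work, as an engineer would, in place of code of your own. Each camera call takes 0.05 s, during which the arm holds its last target. There are 200 camera calls.

## Task

Set the filter carousel to its lens station: pull up the spring-loaded index handle, swing the carousel round the shorter way to the lens barrel (not the lamp), let the pin down onto its track just there and feel gently to either side for the hidden catch until the pin has dropped fully home, then let go. Do not force the pin against the track or the sides of the catch (keep it under about 25 N), do not swing it past the far side, and leave the jar, dish and brush where they are.

Things in the scene. Friction and masses are not known exactly. Their poses are not given: they have to be found in the camera images.
- base: Fixed round grey housing of the filter carousel, 210 mm wide (foot 224), 34 mm high. Origin: centre of its underside, on the carousel's upright turning axis; x points to its far side, away from the robot, give or take a yaw of 0.4 rad. On it turns an aluminium disc 196 mm wide, top at 42 mm, with five flush glass windows of 42 mm and a low hub (28 mm wide, top at 50 mm).
- groove (a point): Middle of the pin's groove, hidden under the disc: 70 mm from the axis in the housing's -x direction (robot side). The pin's circular path is an open groove to 0.95 rad either side of here; its ends block the pin while it is down. All the rest is a smooth flat track 8 mm higher, with one catch at the lens and one at the lamp, no others.
- carousel (a joint): Angle of the disc, rad, anticlockwise from above: the handle stands at (cos, sin) of it in the housing's frame. 0 = far side, pi = robot side; no stop, the value counts on and never wraps. Starts within 0.7 of pi. One of lens and lamp stands at 1.39, the other at -1.39 (= 4.89); they swap. Turning takes under 1 N at the handle, 2 N riding on the track.
- far_side (a point): Point of the pin's path farthest from the robot (carousel joint at 0 or 2 pi), 70 mm from the axis in the housing's +x direction. The shorter way to the lens never passes here, the longer way always does; the handle must stay more than 0.25 rad away from it.
- plunger (a joint): Lift of handle and pin, m, upright: 0 = fully down (home; also its start, in the groove), 0.008 = pin riding on the track, 0.016 = upper stop. A spring and the weight push it down with 3.4 N at 0, 4.6 N at 0.008, 5.8 N at 0.016; damped 20 N s/m. Let go it drops by itself: to 0 over a catch, else onto the track at 0.008.
- handle (a point): Middle of the round black ribbed handle: upright cylinder 26 mm wide, 26 mm tall, 70 mm from the carousel's axis. This point is on its axis at mid height, 71 mm above the table when down (handle then spans 58 to 84 mm); it rises with the plunger and does not spin by itself. Under it a 10 mm stem and a 28 mm collar with its top at 46 mm.
- pin: Steel index pin, 10 mm wide, flat end, rigid with the handle, hidden under the disc; origin on the handle's axis, at table height when down. Its catch at each station is a hole 12.6 mm wide along the track, centred 4 to 14 mm (0.06 to 0.2 rad) to one side or the other of the radial line from the axis to the lens (or lamp): unseen, to be felt for. Pushing on once it is in loads the pin.
- lens: Fixed upright black lens barrel, stepped, 88 mm tall, 47 mm wide, with a glass top: the station to be set. Origin: centre of its underside, 155 mm from the carousel's axis.
- lamp: Fixed small lamp, 90 mm tall: a thin dark stem on a 52 mm foot with a white conical shade 52 mm wide. The other station, not wanted. Origin: centre of its underside, 155 mm from the carousel's axis.
- jar: Loose whitish jar with a lid, 52 mm in diameter, 70 mm tall, beyond the carousel. Bystander. Origin: centre of its underside.
- dish: Loose white shallow dish, 72 mm in diameter, 18 mm tall, beyond the carousel. Bystander. Origin: centre of its underside.
- brush: Loose brush, 150 mm long, lying across on the robot side of the carousel. Bystander. Origin: under its middle, x axis along the brush.
Not all that is in view belongs to the job. There is more than one size of the base; the job needs the smaller. Leave any purple look-alike of the lens alone.

How it is judged:
By the outcome, as a careful person would: the job done as asked, in the order asked, and still so for the second after the job is handed in, with the robot touching nothing.
It also fails if it takes over 54 s, if anything falls off the work surface, if the arm or the gripper's body presses on something with over 40 N, if the wrist force passes 120 N, or if a joint passes its speed limit or range.

## Working session

There is one attempt and no reset: what is moved stays moved. The work goes in short steps, Python scripts to look and compute and a tool call to move; the robot and the scene stay as the last step left them, time stands still between calls to the robot, and variables do not carry over. Pictures are saved under pics/ and viewed, at most 10 in all, crops included, and the job is handed in when it is done.

Besides the shell and the picture viewer there is one more tool, called as a command line: name --pt "numbers of a row" for each row, then --argument value for the rest. send_rows: Moves the arm, as the interface text tells. Its arguments: {"type":"object","properties":{"steps":{"type":"array","items":{"type":"array","items":{"type":"number"}}},"squeeze":{"type":"number"}},"required":["steps"]}

```bash
mkdir -p pics; cat > h.py <<'E'
import numpy as np, cv2
from plant import ctrl
def snap(n,f):
    im=ctrl.read_camera(n); cv2.imwrite('pics/'+f,im[:,:,::-1]); return im
def ray(n,u,v):
    c=ctrl.calibration(n); K=np.array(c['intrinsics']); T=np.array(c['extrinsics'])
    d=np.linalg.inv(K)@[u,v,1]; d=np.array([d[0],-d[1],-d[2]])
    R=T[:3,:3]; return -R.T@T[:3,3], R.T@d
def onz(n,u,v,z):
    o,d=ray(n,u,v); return o+d*(z-o[2])/d[2]
def proj(n,p):
    c=ctrl.calibration(n); K=np.array(c['intrinsics']); T=np.array(c['extrinsics'])
    q=T[:3,:3]@np.array(p)+T[:3,3]; q=K@[q[0],-q[1],-q[2]]; return q[:2]/q[2]
E
python3 - <<'E'
from h import *
snap('top','t0.png'); snap('side','s0.png')
for n in('top','side'): print(ctrl.calibration(n))
print(ctrl.get_state())
E
```

```text
{'intrinsics': array([[399.54781864,   0.        , 313.89951431],
       [  0.        , 399.54781864, 198.40385325],
       [  0.        ,   0.        ,   1.        ]]), 'extrinsics': array([[ 0.01068633, -0.99976733,  0.0187373 ,  0.14959531],
       [ 0.99719077,  0.01204434,  0.07392902, -0.58884627],
       [-0.0741375 ,  0.01789463,  0.99708747, -0.98372514],
       [ 0.        ,  0.        ,  0.        ,  1.        ]])}
{'intrinsics': array([[403.31902774,   0.        , 320.44073183],
       [  0.        , 403.31902774, 197.10325661],
       [  0.        ,   0.        ,   1.        ]]), 'extrinsics': array([[ 0.93558958, -0.35304954, -0.00530652, -0.48255231],
       [ 0.26893325,  0.7027801 ,  0.658616  , -0.3410148 ],
       [-0.22879476, -0.61762137,  0.7524605 , -0.91910559],
       [ 0.        ,  0.        ,  0.        ,  1.        ]])}
{'time': 0.1, 'qpos': array([ 1.07199988e+00,  2.87086092e-01,  1.57803816e+00, -1.64684542e-05,
        1.27863558e+00, -1.50024887e-01]), 'dq': array([ 0.00016494, -0.00132379, -0.00363393, -0.00053405, -0.00165883,
       -0.00025725]), 'joint_efforts': array([-1.31637039e-04, -4.07291257e+01, -2.93705070e+01, -2.04598273e-04,
        3.30904986e-03,  1.78146564e-06]), 'eef_pos': array([0.23038377, 0.63384076, 0.2380754 ]), 'tcp_rot': array([ 1.73500823e-01,  9.84833128e-01, -1.02957666e-03, -3.37921512e-04]), 'contact_force': array([-0.25890305,  1.20050208, -0.50435812]), 'wrist_torque': array([ 0.02557786, -0.03058927, -0.05305554]), 'finger_force': 0.0, 'opening': 1.0035103785847836}
```

View pics/t0.png

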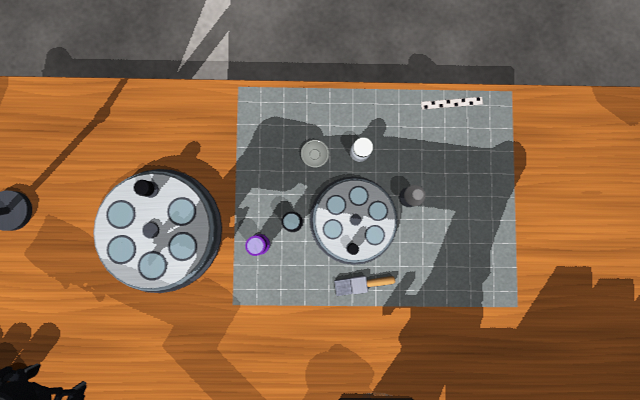

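View pics/s0.png

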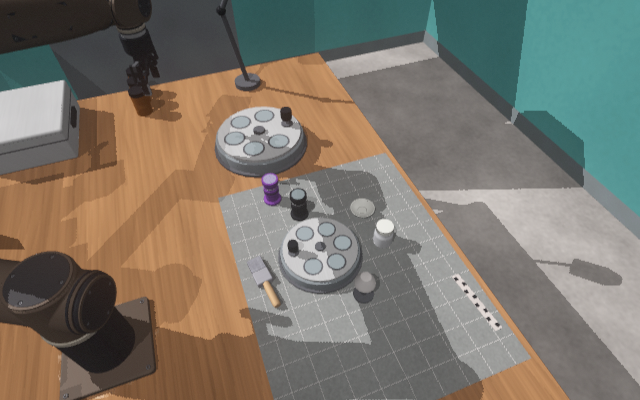

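Top view: the small carousel is at about (355,220), its handle at (352,249), the black lens at (291,222), the lamp at (412,195), and a purple decoy at (257,245). The side view agrees: handle (293,246), lens (299,203), lamp (365,284). Next I'll take finer measurements.

```bash
python3 - <<'E'
from h import *
a=cv2.imread('pics/t0.png')[130:310,230:450]; b=cv2.imread('pics/s0.png')[160:310,240:400]
cv2.imwrite('pics/tc.png',cv2.resize(a,None,fx=3.5,fy=3.3,interpolation=cv2.INTER_CUBIC)[:594,:770])
cv2.imwrite('pics/sc.png',cv2.resize(b,None,fx=4,fy=4,interpolation=cv2.INTER_CUBIC)[:600])
for n,hub,hd,l in (('top',(355.5,219),(352.5,249),(291.5,221.5)),('side',(320,246),(293,243),(298.5,192))):
    print(n,onz(n,*hub,.05),onz(n,*hd,.084),onz(n,*l,.088))
E
```

```text
top [0.53585578 0.05500383 0.05      ] [0.46496558 0.06599069 0.084     ] [0.52746631 0.20914268 0.088     ]
side [0.5354081  0.05449234 0.05      ] [0.46785    0.06505321 0.084     ] [0.53413088 0.2183549  0.088     ]
```

View pics/tc.png

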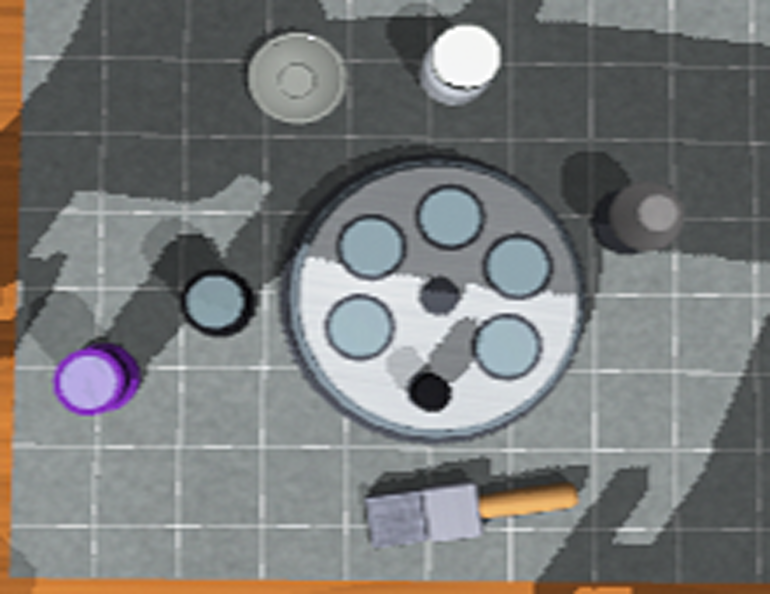

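View pics/sc.png

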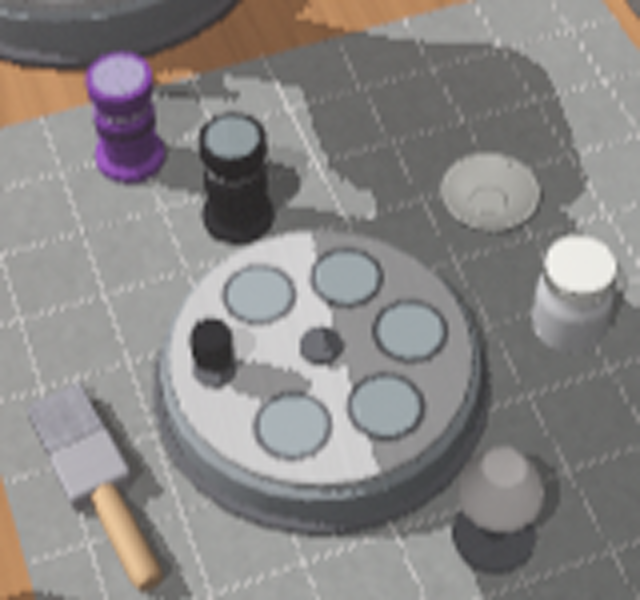

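```bash
python3 - <<'E'
from h import *
def tri(a,b):
    o1,d1=ray('top',*a);o2,d2=ray('side',*b); d1/=np.linalg.norm(d1);d2/=np.linalg.norm(d2)
    s=np.linalg.lstsq(np.c_[d1,-d2],o2-o1,rcond=None)[0]; p,q=o1+s[0]*d1,o2+s[1]*d2
    return ((p+q)/2).round(4),np.linalg.norm(p-q).round(4)
T=lambda x,y:(230+(x+.5)/3.5-.5,130+(y+.5)/3.3-.5); S=lambda x,y:(240+(x+.5)/4-.5,160+(y+.5)/4-.5)
for k,t,s in(('hub',(440,293),(321,341)),('handle',(430,391),(212,330)),('lens',(216,302),(233,137)),('lamp',(658,212),(503,466)),('jar',(466,57),(581,263))):
    print(k,tri(T(*t),S(*s)))
# disc rim: bright/dark rim ellipse from top crop estimate: extremes of disc
for a,b in(((290,296),(580,296)),):
    print(onz('top',*T(*a),.042),onz('top',*T(*b),.042))
# dark-mask centroids
for n,f,c,r in(('top','t0',(352.5,248.5),11),('side','s0',(293,246),12)):
    g=cv2.imread(f'pics/{f}.png').max(2); m=np.zeros_like(g); cv2.circle(m,(int(c[0]),int(c[1])),r,255,-1)
    ys,xs=np.where((g<45)&(m>0)); print(n,xs.mean(),ys.mean(),len(xs),xs.min(),xs.max(),ys.min(),ys.max())
    print(proj(n,(.466,.0655,.084)),proj(n,(.466,.0655,.058)))
# windows centroid -> axis ; 5 windows equally spaced?
for n,f,c,R in(('top','t0',(355,219),46),('side','s0',(320,254),42)):
    im=cv2.imread(f'pics/{f}.png').astype(int); m=((im[:,:,0]-im[:,:,2])>12).astype(np.uint8)
    k,l,st,ce=cv2.connectedComponentsWithStats(m)
    for i in range(1,k):
        if st[i,4]>80 and np.hypot(*(ce[i]-c))<R: p=onz(n,*ce[i],.042); print(n,st[i,4],p.round(4))
E
```

```text
hub (array([0.5364, 0.0559, 0.0528]), np.float64(0.0015))
handle (array([0.4672, 0.0662, 0.0865]), np.float64(0.0003))
lens (array([0.5288, 0.2092, 0.092 ]), np.float64(0.0012))
lamp (array([ 0.5953, -0.0865,  0.089 ]), np.float64(0.0006))
jar (array([0.71  , 0.0404, 0.0725]), np.float64(0.0019))
[0.53402156 0.15955385 0.042     ] [ 0.53628189 -0.0441828   0.042     ]
top 352.2736842105263 248.1578947368421 95 347 357 243 253
[352.71120341 248.55632475] [351.45940527 248.00155522]<stdin>:15: RuntimeWarning: Mean of empty slice.
  ret = ret.dtype.type(ret / rcount)
Traceback (most recent call last):
ValueError: zero-size array to reduction operation minimum which has no identity
```

send_rows --pt "-0.01 -0.011 0 0 0.2" --pt "-0.035 -0.038 0 -1 0.2" --pt "-0.065 -0.07 0 -2 0.2" --pt "-0.097 -0.105 0 -3 0.2" --pt "-0.129 -0.14 0 -4 0.2" --pt "-0.161 -0.175 0 -5 0.2" --pt "-0.193 -0.21 0 -6 0.2" --pt "-0.225 -0.245 0 -7 0.2" --pt "-0.257 -0.28 0 -8 0.2" --pt "-0.289 -0.315 0 -9 0.2" --pt "-0.321 -0.35 0 -10 0.2" --pt "-0.34 -0.371 0 -10.7 0.2" --squeeze 30

```text
time: 1.3
eef_pos: [0.4235, 0.1662, 0.2392]
tcp_rot: [0.082, 0.997, -0.0, 0.0]
contact_force: [0.5, 0.8, -0.5]
opening: 0.596
finger_force: 0.0
```

send_rows --pt "-0.02 -0.03 0 0 0.2" --pt "-0.04 -0.06 0 0 0.2" --pt "-0.055 -0.085 0.01 0 0.2" --pt "-0.0596 -0.0944 0.04 0 0.2" --pt "-0.0596 -0.0944 0.07 0 0.2" --pt "-0.0596 -0.0944 0.1 0 0.2" --pt "-0.0596 -0.0944 0.119 0 0.2" --pt "-0.0596 -0.0944 0.119 0 0.2" --pt "-0.0596 -0.0944 0.119 0 0.2"

```text
time: 2.2
eef_pos: [0.4667, 0.0664, 0.1205]
tcp_rot: [0.081, 0.997, -0.0, -0.0]
contact_force: [1.1, 0.1, 0.8]
opening: 0.603
finger_force: 0.0
```

```bash
python3 - <<'E'
from h import *
im=snap('side','s1.png'); snap('top','t1.png')
a=cv2.imread('pics/s1.png')[130:310,220:420]; b=cv2.imread('pics/t1.png')[180:300,290:430]
cv2.imwrite('pics/c1.png',np.hstack([cv2.resize(a,(450,405)),cv2.resize(b,(350,405))]))
s=ctrl.get_state(); print(s['eef_pos'],s['tcp_rot'],s['qpos'],s['contact_force'],s['opening'])
E
```

```text
[0.46790651 0.06648206 0.12193889] [ 8.09628769e-02  9.96716066e-01 -3.35783835e-05  1.44725891e-03] [-7.39680329e-02 -3.21970401e-02  2.15935939e+00 -1.03413862e-04
  1.01153633e+00 -1.48260627e+00] [ 0.60363425 -0.08065039  0.20620999] 0.5988143928635692
```

View pics/c1.png

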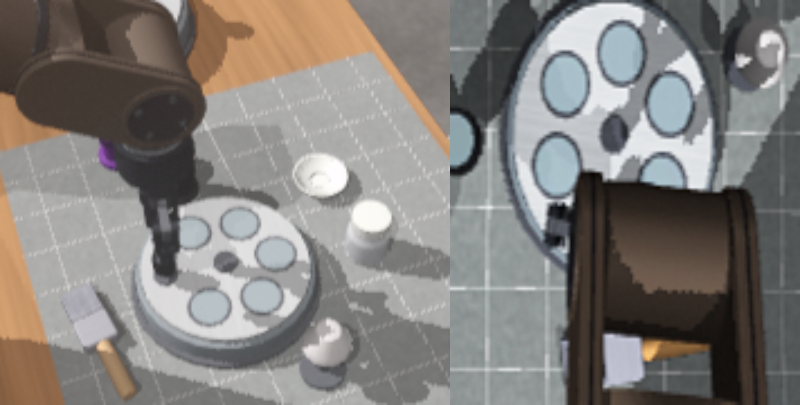

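Side: the fingers straddle the handle at about (165,270 in the crop). Top: the arm covers it, and nothing else is near. Descend and grip.

send_rows --pt "0.0 0 0.02 0 0.2" --pt "0.0 0 0.04 0 0.2" --pt "0.0 0 0.055 0 0.2" --pt "0.0 0 0.0585 0 0.2" --pt "0.0 0 0.0585 0 0.2"

```text
time: 2.8
eef_pos: [0.4675, 0.0667, 0.0626]
tcp_rot: [0.081, 0.997, -0.0, 0.0]
contact_force: [0.1, -0.1, 0.5]
opening: 0.6
finger_force: 0.0
```

send_rows --pt "0 0 0 0 0" --pt "0 0 0 0 -0.2" --pt "0 0 0 0 -0.4" --pt "0 0 0 0 -0.6" --pt "0 0 0 0 -0.6" --pt "0 0 0 0 -0.6" --squeeze 30

```text
time: 3.4
eef_pos: [0.4678, 0.0666, 0.0629]
tcp_rot: [0.081, 0.997, -0.0, 0.001]
contact_force: [-1.1, -0.6, 6.3]
opening: 0.292
finger_force: 29.4
```

send_rows --pt "0 0 -0.003 0 -0.6" --pt "0 0 -0.006 0 -0.6" --pt "0 0 -0.009 0 -0.6" --pt "0 0 -0.012 0 -0.6" --pt "0 0 -0.012 0 -0.6" --pt "0 0 -0.012 0 -0.6" --squeeze 40

```text
time: 4.0
eef_pos: [0.4676, 0.0667, 0.0739]
tcp_rot: [0.081, 0.997, 0.0, 0.001]
contact_force: [6.0, -0.1, -5.1]
opening: 0.29
finger_force: 39.5
```

```bash
python3 - <<'E'
from h import *
snap('side','s2.png')
a=cv2.imread('pics/s2.png')[210:290,260:360]
cv2.imwrite('pics/c2.png',cv2.resize(a,(700,560),interpolation=cv2.INTER_CUBIC))
s=ctrl.get_state(); print(s['eef_pos'],s['tcp_rot'],s['contact_force'],s['opening'])
# arc plan
c=np.array([.5362,.0555]); p=s['eef_pos'][:2]; print(np.linalg.norm(p-c), np.arctan2(*(p-c)[::-1]))
R=np.array([[-1,0],[0,1]]); q=s['tcp_rot']; a,b=q[0],q[1]; X=np.array([a*a-b*b,2*a*b]);Y=np.array([2*a*b,b*b-a*a])
for d in np.arange(0,81,6.):
    t=-np.radians(d); M=np.array([[np.cos(t),-np.sin(t)],[np.sin(t),np.cos(t)]]); v=c+M@(p-c)-p
    print(d,(v@X).round(4),(v@Y).round(4))
E
```

```text
[0.46754977 0.06663382 0.07385383] [8.10040430e-02 9.96713359e-01 2.36249162e-05 9.07837473e-04] [ 5.4088768  -0.25161344 -4.54147083] 0.29367216181326544
0.06954722185846705 2.980810760080747
0.0 0.0 0.0
6.0 -0.0004 0.0073
12.0 -0.0015 0.0145
18.0 -0.0034 0.0215
24.0 -0.006 0.0283
30.0 -0.0093 0.0348
36.0 -0.0132 0.0409
42.0 -0.0178 0.0466
48.0 -0.0229 0.0517
54.0 -0.0286 0.0563
60.0 -0.0347 0.0603
66.0 -0.0412 0.0636
72.0 -0.048 0.0662
78.0 -0.055 0.0681
```

View pics/c2.png

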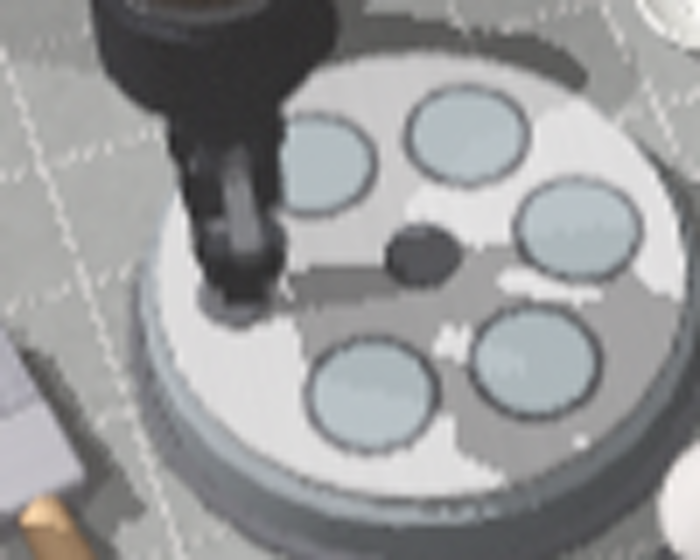

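The handle (235,265 in the crop) is gripped and lifted, and the -5 N matches the spring at about 11 mm. Now swing clockwise towards the lens.

send_rows --pt "-0.0001 0.0036 0 3 -0.6" --pt "-0.0006 0.0085 0 7 -0.6" --pt "-0.0015 0.0145 0 12 -0.6" --pt "-0.0034 0.0215 0 18 -0.6" --pt "-0.006 0.0283 0 24 -0.6" --pt "-0.0093 0.0348 0 30 -0.6" --pt "-0.0132 0.0409 0 36 -0.6" --pt "-0.0132 0.0409 0 36 -0.6"

```text
time: 4.85
eef_pos: [0.4859, 0.1049, 0.073]
tcp_rot: [0.385, 0.923, -0.001, -0.001]
contact_force: [2.4, -2.1, -5.6]
opening: 0.292
finger_force: 39.6
```

```bash
cat > arc.py <<'E'
from h import *
s=ctrl.get_state(); print(s['eef_pos'],s['tcp_rot'],s['contact_force'],s['finger_force'])
c=np.array([.5362,.0555]); p=s['eef_pos'][:2]; th=np.arctan2(*(p-c)[::-1]); print(np.linalg.norm(p-c), th, 'to lens deg',np.degrees(th-1.614))
q=s['tcp_rot']; a,b=q[0],q[1]; X=np.array([a*a-b*b,2*a*b]);Y=np.array([2*a*b,b*b-a*a]); print('Y deg',np.degrees(np.arctan2(Y[1],Y[0])))
f=np.array(s['contact_force'][:2]); print('tool f',f@X,f@Y)
E
python3 arc.py
```

```text
[0.48591148 0.10486927 0.07304919] [ 3.84571021e-01  9.23094474e-01 -8.94221715e-04 -9.60230471e-04] [ 2.43255533 -2.09219654 -5.6444147 ] 39.62156653404236
0.07047169568147563 2.3654182502373726 to lens deg 43.053094387706615
Y deg 44.765736229184554
tool f -3.1984664621160808 0.2537491715137239
```

send_rows --pt "-0.0001 0.0036 0 3 -0.6" --pt "-0.0006 0.0085 0 7 -0.6" --pt "-0.0015 0.0145 0 12 -0.6" --pt "-0.0034 0.0215 0 18 -0.6" --pt "-0.006 0.0283 0 24 -0.6" --pt "-0.0093 0.0348 0 30 -0.6" --pt "-0.0132 0.0409 0 36 -0.6" --pt "-0.0165 0.0451 0 40.5 -0.6" --pt "-0.0186 0.0475 0 43 -0.6" --pt "-0.0186 0.0475 0 43 -0.6"

```text
time: 5.85
eef_pos: [0.5314, 0.1258, 0.0724]
tcp_rot: [0.696, 0.718, -0.001, -0.002]
contact_force: [-0.0, 3.8, -4.0]
opening: 0.287
finger_force: 39.7
```

```bash
python3 arc.py
```

```text
[0.53144401 0.12576856 0.07243789] [ 0.69595025  0.71808496 -0.00128683 -0.00236373] [-0.01062291  3.78182501 -3.98110728] 39.667932987213135
0.07042932725160521 1.6383762729245588 to lens deg 1.3966575588362327
Y deg 1.793621807540044
tool f 3.7802772154536335 0.10775071693514911
```

send_rows --pt "0 0 0.0008 0 -0.6" --pt "0 0 0.0016 0 -0.6" --pt "0 0 0.0016 0 -0.6" --pt "0 0 0.0016 0 -0.33" --pt "0 0 0.0016 0 -0.33" --pt "0 0 0.0016 0 -0.33" --squeeze 20

```text
time: 6.45
eef_pos: [0.5333, 0.1247, 0.0726]
tcp_rot: [0.696, 0.718, -0.001, -0.0]
contact_force: [-2.9, -0.3, -0.6]
opening: 0.337
finger_force: 1.4
```

```bash
python3 arc.py; python3 - <<'E'
from h import *
snap('side','s3.png')
a=cv2.imread('pics/s3.png')[180:280,260:360]
cv2.imwrite('pics/c3.png',cv2.resize(a,(600,600),interpolation=cv2.INTER_CUBIC))
E
```

```text
[0.53326028 0.12471287 0.07255263] [ 6.96206247e-01  7.17841555e-01 -6.03285716e-04 -3.53214962e-07] [-2.91632504 -0.31934155 -0.60762177] 1.4142945036292076
0.0692752716355397 1.6132444430423014 to lens deg -0.04329022485787933
Y deg 1.7531445726484618
tool f -0.2299717769939267 -2.924728613922706
```

View pics/c3.png

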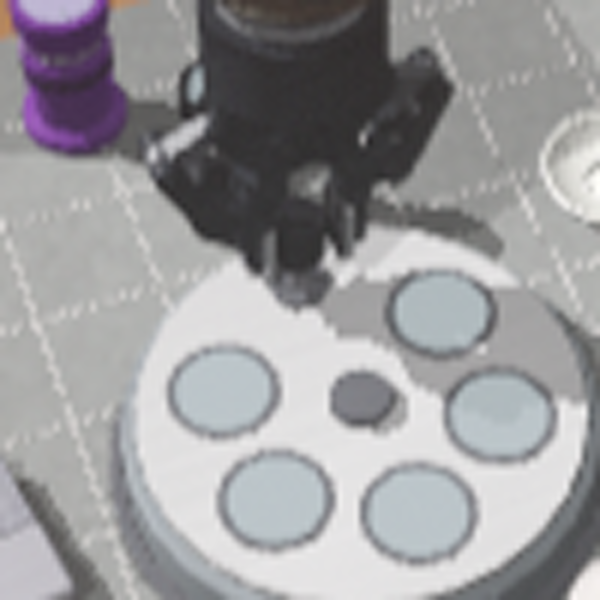

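send_rows --pt "0 0.001 0 0 -0.33" --pt "0 0.002 0 0 -0.33" --pt "0 0.003 0 0 -0.33" --pt "0 0.004 0 0 -0.33"

```text
time: 6.9
eef_pos: [0.5373, 0.1255, 0.0725]
tcp_rot: [0.696, 0.718, -0.0, -0.0]
contact_force: [-6.0, 0.6, 2.8]
opening: 0.334
finger_force: 2.6
```

send_rows --pt "0 0.001 0 0 -0.33" --pt "0 0.002 0 0 -0.33" --pt "0 0.003 0 0 -0.33"

```text
time: 7.2
eef_pos: [0.5402, 0.1259, 0.0725]
tcp_rot: [0.697, 0.718, -0.0, -0.001]
contact_force: [-5.5, 2.5, 2.4]
opening: 0.333
finger_force: 2.7
```

send_rows --pt "0 0.001 0 0 -0.33" --pt "0 0.002 0 0 -0.33" --pt "0 0.003 0 0 -0.33"

```text
time: 7.5
eef_pos: [0.5432, 0.1262, 0.0725]
tcp_rot: [0.697, 0.717, 0.0, -0.001]
contact_force: [-5.4, 2.2, 3.3]
opening: 0.337
finger_force: 2.6
```

```bash
python3 arc.py
```

```text
[0.54319678 0.12621715 0.0724988 ] [ 6.96624247e-01  7.17435578e-01  1.48647117e-04 -9.10034712e-04] [-5.37624353  2.20255798  3.29958574] 2.64054536819458
0.07106243621242544 1.4721768942836422 to lens deg -8.12586539498501
Y deg 1.6863718980850353
tool f 2.3598167673026413 -5.309092537019673
```

send_rows --pt "0 0.001 0 0 -0.33" --pt "0 0.002 0 0 -0.33" --pt "-0.0002 0.003 0 0 -0.33"

```text
time: 7.8
eef_pos: [0.5463, 0.1262, 0.0724]
tcp_rot: [0.697, 0.717, 0.0, -0.001]
contact_force: [-4.8, 3.8, 2.4]
opening: 0.337
finger_force: 2.3
```

send_rows --pt "-0.0002 0.001 0 0 -0.33" --pt "-0.0004 0.002 0 0 -0.33" --pt "-0.0006 0.003 0 0 -0.33"

```text
time: 8.1
eef_pos: [0.5494, 0.1257, 0.0723]
tcp_rot: [0.697, 0.717, 0.0, -0.001]
contact_force: [-4.3, 3.6, 1.0]
opening: 0.335
finger_force: 2.1
```

```bash
python3 arc.py
```

```text
[0.54937443 0.12568877 0.07230155] [ 6.96664957e-01  7.17396095e-01  4.83203085e-04 -7.39444136e-04] [-4.25859766  3.60104759  0.98660051] 2.1162432432174683
0.07141448816736765 1.3852551482838344 to lens deg -13.106114588682138
Y deg 1.679873224401708
tool f 3.7243383179316005 -4.1511990221804504
```

send_rows --pt "-0.0002 0.001 0 0 -0.33" --pt "-0.0004 0.002 0 0 -0.33" --pt "-0.0006 0.003 0 0 -0.33"

```text
time: 8.4
eef_pos: [0.5524, 0.1252, 0.0722]
tcp_rot: [0.697, 0.717, 0.001, -0.001]
contact_force: [-5.4, 2.8, 2.2]
opening: 0.336
finger_force: 2.1
```

```bash
python3 arc.py;  python3 - <<'E'
from h import *
snap('side','s4.png')
a=cv2.imread('pics/s4.png')[180:280,260:360]
cv2.imwrite('pics/c4.png',cv2.resize(a,(600,600),interpolation=cv2.INTER_CUBIC))
E
```

```text
[0.55239001 0.12519634 0.07223029] [ 6.96651946e-01  7.17408722e-01  5.06307786e-04 -7.30891366e-04] [-5.36394509  2.83947788  2.23310588] 2.0517215877771378
0.07155205039711675 1.3425507267738233 to lens deg -15.55289770775347
Y deg 1.681950838517154
tool f 2.9956912424247175 -5.27828734826282
```

View pics/c4.png

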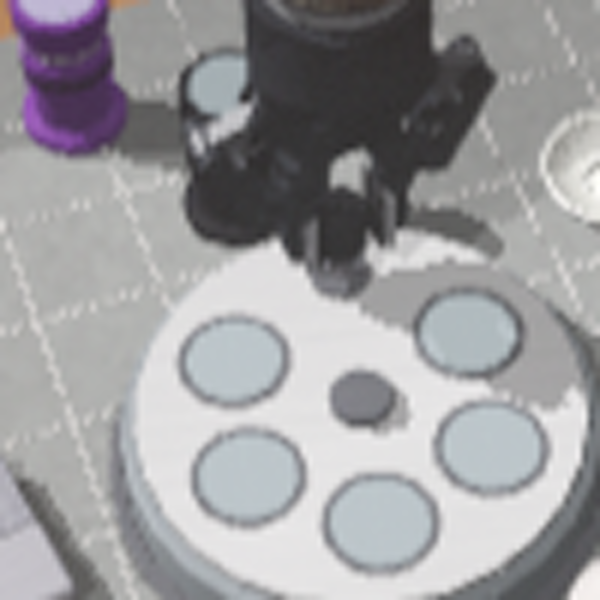

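No drop on the far side: the handle at (340,225 in the crop) is still up. I'll go back and feel the robot side.

send_rows --pt "0.0003 -0.002 0 0 -0.33" --pt "0.0006 -0.0045 0 0 -0.33" --pt "0.0009 -0.007 0 0 -0.33" --pt "0.0012 -0.0095 0 0 -0.33" --pt "0.0012 -0.012 0 0 -0.33" --pt "0.0012 -0.0145 0 0 -0.33" --pt "0.0012 -0.0165 0 0 -0.33" --pt "0.0012 -0.0185 0 0 -0.33" --pt "0.0012 -0.0195 0 0 -0.33"

```text
time: 9.35
eef_pos: [0.5344, 0.1254, 0.0733]
tcp_rot: [0.697, 0.718, 0.002, 0.001]
contact_force: [4.4, 2.0, 0.4]
opening: 0.332
finger_force: 2.0
```

send_rows --pt "0 -0.001 0 0 -0.33" --pt "0 -0.002 0 0 -0.33" --pt "0 -0.003 0 0 -0.33"

```text
time: 9.65
eef_pos: [0.5314, 0.1253, 0.0733]
tcp_rot: [0.697, 0.718, 0.002, 0.001]
contact_force: [4.2, 3.7, 0.3]
opening: 0.335
finger_force: 2.0
```

```bash
python3 arc.py
```

```text
[0.53144102 0.12526338 0.0732969 ] [0.69652947 0.7175245  0.00192485 0.00126041] [4.23118615 3.7072254  0.30780395] 2.0117104053497314
0.06992551410472084 1.6389068710742476 to lens deg 1.4270585934308522
Y deg 1.7012624164670824
tool f 3.5799557435473552 4.339359197435408
```

send_rows --pt "0 -0.001 0 0 -0.33" --pt "0 -0.002 0 0 -0.33" --pt "-0.0002 -0.003 0 0 -0.33"

```text
time: 9.95
eef_pos: [0.5282, 0.1249, 0.0732]
tcp_rot: [0.697, 0.718, 0.002, 0.001]
contact_force: [3.2, 2.9, 0.5]
opening: 0.334
finger_force: 2.0
```

send_rows --pt "0 -0.001 0 0 -0.33" --pt "-0.0001 -0.002 0 0 -0.33" --pt "-0.0002 -0.003 0 0 -0.33"

```text
time: 10.25
eef_pos: [0.5229, 0.1238, 0.0718]
tcp_rot: [0.696, 0.718, -0.001, -0.001]
contact_force: [1.6, 0.2, 1.2]
opening: 0.339
finger_force: 1.1
```

send_rows --pt "0 0 0 0 -0.33" --pt "0 0 0 0 -0.33"

```text
time: 10.45
eef_pos: [0.523, 0.1239, 0.0717]
tcp_rot: [0.696, 0.718, -0.001, -0.001]
contact_force: [0.4, -0.3, -0.2]
opening: 0.334
finger_force: 0.0
```

```bash
python3 arc.py;  python3 - <<'E'
from h import *
snap('side','s5.png')
a=cv2.imread('pics/s5.png')[180:280,250:350]; b=cv2.imread('pics/s3.png')[180:280,260:360]
cv2.imwrite('pics/c5.png',cv2.resize(np.hstack([a,b]),(800,400),interpolation=cv2.INTER_CUBIC))
E
```

```text
[0.52304985 0.12392362 0.0717004 ] [ 6.96426878e-01  7.17626671e-01 -1.07191996e-03 -6.45239801e-04] [ 0.43679653 -0.29919994 -0.16020588] 0.02474214183166623
0.06967580692406068 1.7606685055113906 to lens deg 8.403486353293932
Y deg 1.717852459114544
tool f -0.31215912806153706 0.4276302248491648
```

View pics/c5.png

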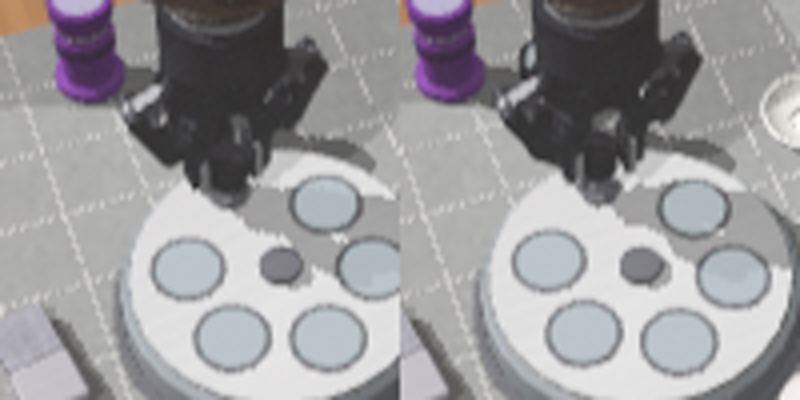

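The left half (now) shows the handle lower, with its stem nearly hidden above the collar at (228,195). The right half (before) shows the stem exposed. The pads are free. I'll nudge gently to confirm.

send_rows --pt "0 -0.001 0 0 -0.33" --pt "0 -0.002 0 0 -0.33" --pt "0 -0.002 0 0 -0.33"

```text
time: 10.8
eef_pos: [0.5227, 0.1241, 0.0722]
tcp_rot: [0.696, 0.718, 0.001, 0.001]
contact_force: [5.9, -0.3, -3.2]
opening: 0.337
finger_force: 2.3
```

send_rows --pt "0 -0.001 0 0 -0.33" --pt "0 -0.001 0 0 -0.33"

```text
time: 11.0
eef_pos: [0.5225, 0.1241, 0.0723]
tcp_rot: [0.697, 0.718, 0.002, 0.002]
contact_force: [7.4, 1.0, -5.7]
opening: 0.337
finger_force: 3.7
```

send_rows --pt "0 0.0015 0 0 -0.33" --pt "0 0.003 0 0 -0.33" --pt "0 0.003 0 0 0.2" --pt "0 0.003 0 0 0.2" --pt "0 0.003 0 0 0.2"

```text
time: 11.5
eef_pos: [0.5235, 0.1243, 0.0721]
tcp_rot: [0.696, 0.718, -0.0, -0.0]
contact_force: [-0.2, -0.4, 0.5]
opening: 0.6
finger_force: 0.0
```

send_rows --pt "0 0 -0.005 0 0.2" --pt "0 0 -0.02 0 0.2" --pt "0 0 -0.05 0 0.2" --pt "0 0 -0.09 0 0.2" --pt "0 0 -0.13 0 0.2" --pt "0 0 -0.15 0 0.2" --pt "-0.04 0 -0.15 0 0.2" --pt "-0.09 0 -0.15 0 0.2" --pt "-0.14 0 -0.15 0 0.2" --pt "-0.18 0 -0.15 0 0.2" --pt "-0.18 0 -0.15 0 0.2"

```text
time: 12.6
eef_pos: [0.5297, -0.0598, 0.224]
tcp_rot: [0.698, 0.716, 0.0, 0.001]
contact_force: [0.4, 0.7, 0.3]
opening: 0.598
finger_force: 0.0
```

```bash
python3 arc.py; python3 - <<'E'
from h import *
snap('side','s6.png'); snap('top','t6.png')
a=cv2.imread('pics/s6.png')[180:300,240:360]; b=cv2.imread('pics/t6.png')[160:280,280:400]
cv2.imwrite('pics/c6.png',cv2.resize(np.hstack([a,b]),(800,400),interpolation=cv2.INTER_CUBIC))
for lift in(0,.008):
  p=np.array([.5362+.07*np.cos(1.75),.0555+.07*np.sin(1.75)])
  for z in(.058,.084): 
    u=proj('side',(*p,z+lift)); print(lift,z,u,(u-[240,180])*400/120)
E
```

```text
[ 0.52967353 -0.05983401  0.22401404] [6.98415623e-01 7.15690896e-01 2.25371611e-05 1.46900638e-03] [0.39915677 0.66392389 0.32501625] 0.0
0.1155185235866481 -1.627323606944714 to lens deg -185.71416271405303
Y deg 1.3998252711678183
tool f 0.6539732858035776 0.41525583395010246
0 0.058 [306.60342812 225.1512568 ] [222.01142706 150.50418935]
0 0.084 [306.2933616  219.11092332] [220.97787201 130.36974441]
0.008 0.058 [306.50923513 223.3163051 ] [221.69745043 144.38768367]
0.008 0.084 [306.19562422 217.2069241 ] [220.65208072 124.02308033]
```

View pics/c6.png

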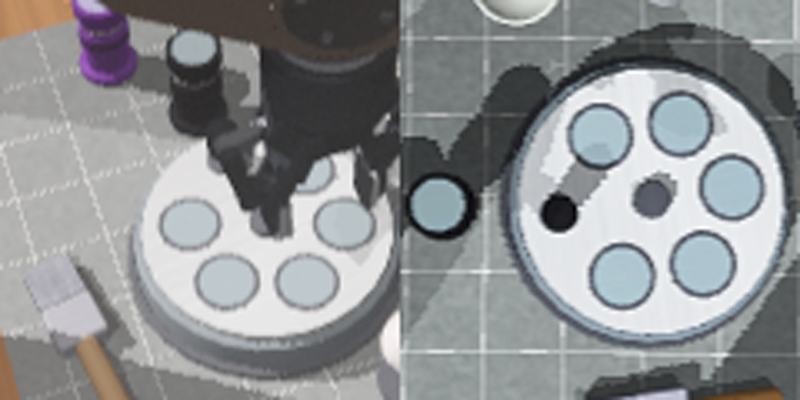

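The top half shows the handle at (558,213) beside the lens at (440,205). In the side half the gripper hides it, so I'll move the arm out of the line of sight and measure the handle's height numerically.

send_rows --pt "0.03 0 -0.01 0 0.2" --pt "0.07 0 -0.02 0 0.2" --pt "0.115 0 -0.03 0 0.2" --pt "0.16 0 -0.03 0 0.2" --pt "0.205 0 -0.03 0 0.2" --pt "0.25 0 -0.03 0 0.2" --pt "0.295 0 -0.03 0 0.2" --pt "0.34 0 -0.03 0 0.2" --pt "0.385 0 -0.03 0 0.2" --pt "0.42 0 -0.03 0 0.2" --pt "0.44 0 -0.03 0 0.2" --pt "0.44 0 -0.03 0 0.2"

```text
time: 13.9
eef_pos: [0.5147, 0.3871, 0.2524]
tcp_rot: [0.695, 0.719, 0.0, -0.0]
contact_force: [0.7, -1.1, 0.6]
opening: 0.605
finger_force: 0.0
```

```bash
python3 - <<'E'
from h import *
T=snap('top','t7.png'); S=snap('side','s7.png')
def blob(im,c,r,th):
    g=im.max(2); m=np.zeros_like(g); cv2.circle(m,c,r,255,-1)
    k,l,st,ce=cv2.connectedComponentsWithStats(((g<th)&(m>0)).astype(np.uint8)); i=1+np.argmax(st[1:,4]); return ce[i],st[i]
r=cv2.imread('pics/s0.png')[:,:,::-1]; t0=cv2.imread('pics/t0.png')[:,:,::-1]
for th in(60,80):
  for n,t,s,tc,sc in(('start',t0,r,(352,248),(293,246)),('now',T,S,(327,224),(306,222))):
    a,sa=blob(t,tc,9,th); b,sb=blob(s,sc,12,th); p=onz('top',*a,.078)
    print(th,n,a.round(1),b.round(1),sa[4],sb,p.round(4),[(z,proj('side',(p[0],p[1],z)).round(1)) for z in(.071,.079)])
    print('angle',np.arctan2(p[1]-.0555,p[0]-.5362))
print(S[210:236,306].max(1), r[233:262,293].max(1))
E
```

```text
60 start [352.3 248.1] [292.8 246.6] 102 [288 240  10  13  90] [0.4667 0.0659 0.078 ] [(0.071, array([292.8, 245.8])), (0.079, array([292.6, 244. ]))]
angle 2.993268071644069
60 now [327.4 223.4] [303.6 218.5] 87 [295 210  16  18 120] [0.524  0.1249 0.078 ] [(0.071, array([306.5, 222. ])), (0.079, array([306.4, 220.1]))]
angle 1.7453859865088694
80 start [352.4 248.2] [292.9 246.5] 110 [288 240  11  14 118] [0.4665 0.0656 0.078 ] [(0.071, array([292.7, 245.9])), (0.079, array([292.5, 244.1]))]
angle 2.9969737301453305
80 now [327.4 223.3] [304.6 219.1] 93 [295 210  17  21 198] [0.5244 0.1248 0.078 ] [(0.071, array([306.6, 222. ])), (0.079, array([306.5, 220.1]))]
angle 1.7395002294840667
[ 50  49  51  52  54  58  61  63  63  61  61  61  58  50  51  52  51  53
  85 118 120 105 161 209 208 208] [208 208 207 208 207 197 153  59  59  58  59  58  60  56  53  49  50  48
  49  56  92 118 111 113 169 205 205 205 205]
```

```bash
python3 - <<'E'
from h import *
for f,c,r0 in(('s3',310,215),('s4',316,215),('s7',306,215),('s0',293,240)):
    im=cv2.imread(f'pics/{f}.png').max(2); print(f,im[r0:r0+22,c-1:c+2].mean(1).round().astype(int))
E
```

```text
s3 [ 62  58  53  57  55  54  53  53  54  58  74  89  95 105 118 111 161 213
 223 224 224 224]
s4 [ 55  57  57  56  55  55  54  55  65  84 101 118 131 122 142 200 223 224
 225 226 223 224]
s7 [ 57  61  62  62  62  62  62  58  51  52  51  51  53  83 114 119 108 162
 208 208 208 209]
s0 [ 59  58  58  60  59  59  57  53  47  48  48  48  60  95 117 110 116 173
 205 205 205 205]
```

The gap between handle and collar is 4 rows, the same as at the start with the pin home. While riding on the track it was 6 to 7 rows. The pin is fully home.

```bash
python3 -c "
from plant import ctrl
print(ctrl.sign_off())"
```

```text
the job is handed in; nothing more can be done
None
```

The carousel is set to the lens station: the pin dropped home in the catch about 0.13 rad to the robot side of the lens line, the handle is released, the arm is clear, and the job was handed in at about 14 s.

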